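# Turn the sanding box down to its lowest speed

## Task

The downdraft sanding box is still running too fast for finishing work: change it down to its lowest speed by pressing the speed key next to the wide off key, so that it alone stays down, and do not press the off key on the way. The keys are cluttered: push the parts-cabinet drawer that hangs over them fully home, and lay the sanding block left across them flat on the steel grille, in the free space between the tile and the clip tub. Leave the tile, the tub, the tape measure, the spatula and the pliers where they are.

Things in the scene. Friction and masses are not known exactly. Their poses are not given: they have to be found in the camera images.
- box: downdraft sanding box (dust extractor), grey, 240 (x) x 400 (y) x 78 mm high, fixed. Origin: centre of its underside; x from its front (key side, towards the robot) to its back, y along the key row towards off key and parts cabinet, z up. Row at x = -80 mm in a black bezel 77 mm high: wide off key at y = 150, then four equal speed keys, lowest first, at 109, 77, 45, 13 mm.
- grille (a point): centre of the top of the perforated steel work plate (grille) of the sanding box, 78 mm above the bench; axes as the box. The plate is 150 mm (x) x 376 mm (y). The tile lies near one end of it and the clip tub near the other, either way round, with at least 145 mm of free plate between them.
- key_low_top (a point): centre of the flat top of this key (z up). White cap, 40 mm across the row (x) x 28 mm along it (y); lowest speed, the first speed key beside the off key. Its top is 89 mm above the bench when up, 81 mm latched, 78 mm at the stop.
- key_low (a joint): travel of the lowest-speed key, straight down, in m: 0 up, about 0.008 latched, 0.0108 bottom stop. Pushed past 9.5 mm and let go it latches; on the way it slides the common latch bar and the key that was down pops up. It takes about 3 N pressed slowly (15 mm/s), up to 6 N briskly, and springs back if not pushed far enough.
- key_set_top (a point): centre of the flat top of this key (z up). White cap, 40 mm across the row (x) x 28 mm along it (y); the key that is down at the start: any one of the other three speed keys.
- key_set (a joint): travel of the key that is down at the start (about 0.008); 0 when it has popped up.
- key_b_top (a point): centre of the flat top of this key (z up). White cap, 40 mm across the row (x) x 28 mm along it (y); another speed key, up at the start.
- key_b (a joint): travel of that key, as above.
- key_c_top (a point): centre of the flat top of this key (z up). White cap, 40 mm across the row (x) x 28 mm along it (y); another speed key, up at the start.
- key_c (a joint): travel of that key, as above.
- key_off_top (a point): centre of the top of the off key: the same cap but 46 mm wide along the row, at the cabinet end; 4 mm gap to the lowest-speed key.
- key_off (a joint): travel of the off key in m: 0 up, 0.0108 bottom; it never latches, pressing it releases the other keys.
- drawer_front (a point): centre of the front face (55 mm wide x 35 mm high) of the small grey drawer standing out of the top row of the black parts cabinet, 144 mm above the bench; x axis level, into the cabinet (the way to push), z up. A lip 30 mm wide, 5 mm thick sticks out 11 mm from the face, 11 mm below its centre. Drawer underside 127 mm, cabinet top 168 mm above the bench.
- drawer (a joint): how far the drawer is out, in m: 0 fully home; slides with about 1 N.
- cabinet: black plastic parts cabinet, 186 mm wide (y) x 160 mm deep (x) x 168 mm high, fixed beside the sanding box; origin: centre of its underside; its front looks to its own -x, along the key row over the keys.
- block_center (a point): centre of the sanding block: plain beech with a thin cork sole, 54 mm (x) x 105 mm (y) x 28 mm high (z up), about 0.11 kg. It lies across the tops of the speed keys, its length along the row, its centre 103 mm above the bench; lying on the grille its centre is 92 mm above the bench.
- tile: blue glazed tile, 98 x 98 x 8 mm, loose on the grille; origin: centre of its underside.
- clip_tub: open grey tub of yellow tile leveller clips, 84 x 84 x 34 mm, loose on the grille; origin: centre of its underside.
- tape_measure: black tape measure, 62 x 66 x 34 mm, lying on the front strip of the box at the end away from the cabinet; origin: centre of its underside.
- spatula: stainless spatula 250 mm long, 65 mm wide, on the bench beside the box at the end away from the cabinet; origin: centre of its underside.
- pliers: black pliers 160 mm long, 17 mm high, lying on the back half of the parts cabinet; origin: underside near the pivot.

How it is judged:
By the outcome, as a careful person would: the job done as asked, in the order asked, and still so for the second after the job is handed in, with the robot touching nothing.
It also fails if it takes over 54 s, if anything falls off the work surface, if the arm or the gripper's body presses on something with over 40 N, if the wrist force passes 120 N, or if a joint passes its speed limit or range.

## Robot

A 6-joint arm with a two-finger parallel gripper is mounted at the origin on the work surface. World frame = base frame: x ahead of the robot, y to its left, z up, the work surface at z = 0. Lengths are in mm, angles in degrees, forces in N, time in s.
With the tool pointing down it reaches from about 350 to 850 mm from the base axis. Payload 8.1 kg.
Tool frame: the origin (TCP) lies at the very end of the fingers, on their centre line; the grasp point (between the pads) lies r.tcp_to_grasp behind it (r.tcp_to_grasp is the distance from the TCP to the grasp point, in mm); z points along the fingers, y is the line along which they close (so a half turn about z gives the same grasp; the last joint's range is limited). The gripper opens to 85 mm and grips with 20 to 120 N. Pads are 22 mm wide; open, the fingers measure 114 mm over their backs; the gripper's body (76 mm by 85 mm) begins 54 mm behind the grasp point. The pads swing forward as they close: fully open they stand 13 mm farther back than shut.
Start: joints at [70.967, 7.471, 85.268, -0, 87.261, -4.893], TCP at [146.559, 581.83, 231.292] pointing down, gripper open.
Joint ranges: [-169.43, 169.43], [-51.17, 129.36], [1.28, 143.12], [-76.62, 256.62], [0, 156.53], [-152.29, 152.29]. Speed limits (degrees/s): [136.94, 136.94, 159.86, 180, 180, 180].

## Interface

Orientations are given as [roll, pitch, yaw] about the fixed x, y, z axes, in that order (R = Rz(yaw) Ry(pitch) Rx(roll)).
In Python, from bench import r gives the robot as it stands.
- The arm moves only by the shell command python3 -m handwheel 'ROWS' [OPENING] [FORCE]. ROWS is JSON, a list of rows, each a list of 4 numbers: the shift along the tool's x, y, z in m, then the turn about the tool's z in degrees. A call has 1 to 10 rows; each row shifts and turns the commanded pose from where the row before left it, along the tool's axes as they then stand; what a row does not reach is not made up. A row lasts 1/10 s, in which the tool goes at most 50 mm and 8.59 degrees, less where a joint would pass 70% of its speed; a pose out of reach is approached as far as the arm can. A call is refused whole if a number of a shift passes 0.05 or a number of a turn 8.59, either way. A call with a gripper value outside its range is refused whole. OPENING is the finger opening in m, from 0 to 0.0854, set as the call begins (- or left out, the last holds). The fingers move at their own pace and stop on an object; FORCE is the grip in N (left out, the last holds). Time passes only in rows, so rows that do not move let the fingers close. It gives the time, the measured TCP pose, the force, the opening and the grip force at its end, in the units of the state.
- r.sense(): the state, without advancing time (a new reading comes with each control period).
- r.snapshot(name): name is "scene" or "top" or "wrist"; returns the picture (480x640x3 uint8, red, green, blue); there is no depth.
- r.camera_params(name): a dict with "fx", "fy", "cx", "cy" (pixels), "R" (3x3) and "t" (3): a world point X has camera coordinates R X + t; the wrist camera has in their place "mount" (4x4, takes a point from camera to tool coordinates, whose origin is the TCP and whose axes are the flange's). Camera axes: x right, y down, z forward; pixel columns grow to the right and rows downward; lengths in mm; the calibration is good to about 2 mm. A picture is of the moment at which its call begins: read the wrist's pose just before it. camera_params takes no time and is no camera call.
- r.hand_in(): hands the job in; it is judged then, once.
The state is a dict: "time": time; "joint_pos": joint angles; "qd": joint speeds; "joint_efforts": joint torques, N m; "tool_pos": TCP position; "tcp_rot": TCP orientation; "ft_force": force on the tool from outside, world axes, zero at the start; "wrist_torque": the same for the moment, N m; "finger_gap": finger opening in mm; "grip_force": force on a finger pad.
Only numpy, scipy, OpenCV 4.12 (cv2) and the standard library are available. Lean on these libraries where they do the work, as an engineer would, in place of code of your own. Each camera call takes 0.05 s, during which the arm holds its last target. There are 200 camera calls.

## Working session

There is one attempt and no reset: what is moved stays moved. The work goes in short steps, Python scripts to look and compute and a shell command to move; the robot and the scene stay as the last step left them, time stands still between calls to the robot, and variables do not carry over. Pictures are saved under pics/ and viewed, at most 10 in all, crops included, and the job is handed in when it is done.

```bash
mkdir -p pics; ls; python3 - <<'E'
from bench import r
import cv2,numpy as np
for n in("scene","top"):
    im=r.snapshot(n); cv2.imwrite(f"pics/{n}0.png",im[:,:,::-1])
    p=r.camera_params(n); print(n,p)
print(r.camera_params("wrist"),r.tcp_to_grasp); s=r.sense(); print(s["time"],s["tool_pos"],s["tcp_rot"],s["finger_gap"])
E
```

```text
pics
scene {'fx': 447.3676930479006, 'fy': 447.3676930479006, 'cx': 317.35149138010905, 'cy': 239.941199781801, 'R': array([[-0.34111014,  0.9399299 ,  0.01325336],
       [ 0.67439327,  0.25451743, -0.69311946],
       [-0.65485692, -0.2274921 , -0.72070088]]), 't': array([ 174.41993931, -304.1138408 , 1425.92195121])}
top {'fx': 517.8598111232893, 'fy': 517.8598111232893, 'cx': 319.46597974130884, 'cy': 235.27241321384594, 'R': array([[ 0.0052607 , -0.99995452, -0.0079547 ],
       [-0.98618733, -0.00387101, -0.16558854],
       [ 0.16555021,  0.00871594, -0.98616285]]), 't': array([  3.96859542, 572.2863477 , 965.45657097])}
{'fx': 352.8739177983495, 'fy': 352.8739177983495, 'cx': 318.89194671199016, 'cy': 241.98574932126508, 'mount': array([[-4.56371324e-05, -9.62024467e-01, -2.72963227e-01,
         7.02169053e+01],
       [ 9.99998589e-01, -5.02338785e-04,  1.60323842e-03,
         2.34630653e-01],
       [-1.67947461e-03, -2.72962768e-01,  9.62023132e-01,
        -1.41545043e+02],
       [ 0.00000000e+00,  0.00000000e+00,  0.00000000e+00,
         1.00000000e+00]])} 18.700000000000003
0.1 [146.38184789 581.35592435 230.33328916] [-1.79903990e+02 -8.68472733e-03  1.65859865e+02] 85.46039351980261
```

View pics/scene0.png

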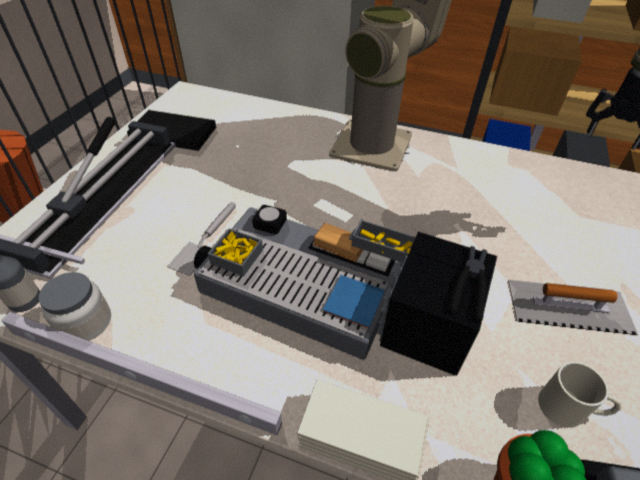

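View pics/top0.png

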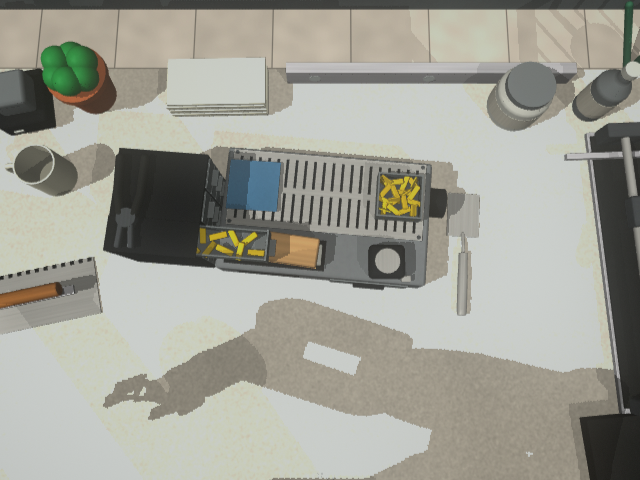

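The scene view shows the box in the middle, tub at its far left (235,250), tile at (355,298), block (338,240) partly under the open drawer (385,238), cabinet right. In the top view, the drawer front is at about column 270, the block spans cols 270–322, rows 235–268, the tile is at (254,185), the tub at (400,195) and the tape at (387,260).

```bash
cat > h.py <<'E'
import numpy as np,cv2
from bench import r
from scipy.spatial.transform import Rotation as Ro
def cam(n,pose=None):
    p=r.camera_params(n)
    K=np.array([[p["fx"],0,p["cx"]],[0,p["fy"],p["cy"]],[0,0,1]])
    if n=="wrist":
        T=np.eye(4);T[:3,:3]=Ro.from_euler("xyz",pose[1],degrees=True).as_matrix();T[:3,3]=pose[0]
        M=T@p["mount"]; return K,M[:3,:3].T,M[:3,3]
    return K,p["R"],-p["R"].T@p["t"]
def ray(c,uv):
    K,R,o=c; return o,R.T@np.linalg.solve(K,[uv[0],uv[1],1.])
def onz(c,uv,z):
    o,d=ray(c,uv); return o+d*(z-o[2])/d[2]
def tri(pairs):
    A=np.zeros((3,3));b=np.zeros(3);L=[]
    for c,uv in pairs:
        o,d=ray(c,uv);d=d/np.linalg.norm(d);P=np.eye(3)-np.outer(d,d);A+=P;b+=P@o;L.append((o,P))
    X=np.linalg.solve(A,b); return X,[np.linalg.norm(P@(X-o)) for o,P in L]
def blobs(im,lo,hi,n=1):
    m=cv2.inRange(cv2.cvtColor(im,cv2.COLOR_RGB2HSV),np.array(lo),np.array(hi))
    m=cv2.morphologyEx(m,cv2.MORPH_OPEN,np.ones((3,3)))
    cs=sorted(cv2.findContours(m,0,2)[0],key=cv2.contourArea)[::-1][:n]
    return [cv2.boxPoints(cv2.minAreaRect(c)) for c in cs]
def toworld(rot,v): return Ro.from_euler("xyz",rot,degrees=True).as_matrix()@v
E
python3 - <<'E'
from h import *
im=cv2.imread("pics/top0.png")[:,:,::-1]; c=cam("top"); np.set_printoptions(precision=1,suppress=True)
t=blobs(im,(98,80,50),(120,255,255))[0]; print("tile px",t,"\n",np.array([onz(c,p,86) for p in t]))
for n,uv,z in [("tub",(400,195),112),("block R bot",(318,268),117),("block R top",(324,238),117),("block L bot",(270,265),117),("drawer R bot",(270,258),161),("drawer R top",(270,228),161),("tape",(387,260),112),("box FR",(424,287),78),("box FL",(216,268),78),("box BR",(432,163),78),("box BL",(228,148),78),("cab FB",(209,155),168),("cab FF",(196,266),168)]: print(n,onz(c,uv,z))
E
```

```text
tile px [[225.5 207.4]
 [229.8 158. ]
 [280.2 162.4]
 [276.  211.7]] 
 [[618.8 185.2  86. ]
 [716.5 180.4  86. ]
 [708.1  82.7  86. ]
 [610.8  89.   86. ]]
tub [ 637.7 -142.8  112. ]
block R bot [500.8   8.3 117. ]
block R top [555.6  -2.3 117. ]
block L bot [505.9  95.  117. ]
drawer R bot [513.2  90.6 161. ]
drawer R top [565.7  91.7 161. ]
tape [ 516.5 -116.7  112. ]
box FR [ 470.2 -188.9   78. ]
box FL [504.  200.6  78. ]
box BR [ 710.2 -211.2   78. ]
box BL [739.5 186.1  78. ]
cab FB [695.4 201.8 168. ]
cab FF [498.1 216.  168. ]
```

The top-view rays put the box centre near (606,-3) with a yaw of about -5°. The drawer face is at about (539,91). I turn the tool to yaw 85 so the fingers close across the row, and go there.

```bash
python3 -m handwheel '[[0,0,0,8.5],[0,0,0,8.5],[0,0,0,8.5],[0,0,0,8.5],[0,0,0,8.5],[0,0,0,8.5],[0,0,0,8.5],[0,0,0,8.5],[0,0,0,8.5],[0,0,0,4.4]]' 0.0 20
python3 -m handwheel '[[-0.035,0.0284,0,0],[-0.035,0.0284,0,0],[-0.035,0.0284,0,0],[-0.035,0.0284,0,0],[-0.035,0.0284,0,0],[-0.035,0.0284,0,0],[-0.035,0.0284,0,0],[-0.035,0.0284,0,0]]'
```

```text
time: 1.1
tool_pos: [146.4, 581.5, 230.6]
tcp_rot: [-180.0, 0.1, 84.6]
ft_force: [-0.9, 0.7, -0.9]
finger_gap: -0.3
grip_force: 0.0
time: 1.9
tool_pos: [348.7, 281.2, 231.0]
tcp_rot: [-180.0, 0.0, 85.0]
ft_force: [0.2, 0.5, 0.2]
finger_gap: -0.1
grip_force: 0.0
```

```bash
python3 -m handwheel '[[-0.0333,0.0286,0,0],[-0.0333,0.0286,0,0],[-0.0333,0.0286,0,0],[-0.0333,0.0286,0,0],[-0.0333,0.0286,0,0],[-0.0333,0.0286,0,0],[-0.0333,0.0286,0,0],[0,0,0,0],[0,0,0,0]]'
python3 - <<'E'
from h import *
import json
s=r.sense();im=r.snapshot("wrist");cv2.imwrite("pics/w1.png",im[:,:,::-1])
json.dump([list(s["tool_pos"]),list(s["tcp_rot"])],open("w1.json","w"));print(s["time"],s["tool_pos"],s["tcp_rot"])
E
```

```text
time: 2.8
tool_pos: [527.0, 32.4, 230.5]
tcp_rot: [-179.9, -0.0, 84.8]
ft_force: [-0.2, 0.4, -0.8]
finger_gap: -0.1
grip_force: 0.0
2.8 [527.0497315   32.38437305 230.47556713] [-1.79897333e+02 -1.24562188e-02  8.48334195e+01]
```

View pics/w1.png

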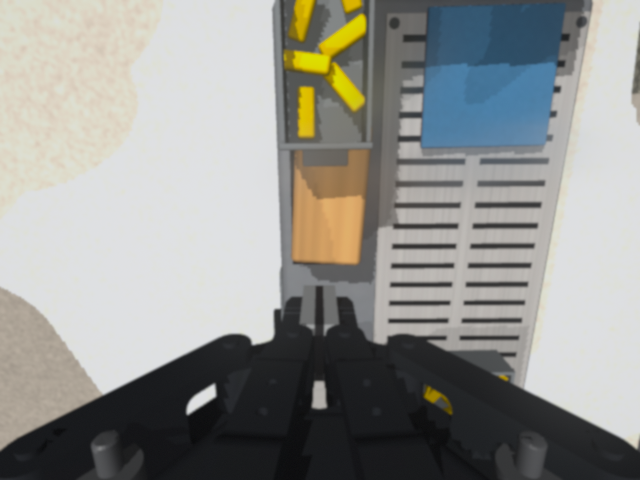

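The wrist view has up as +box y and right as +box x. The drawer's front edge is at row 148 (cols 280–372) with its lip just below it. The block's near end is at row 263 (cols 293–360), and the tile's near edge is at row 148 (cols 422–547).

```bash
python3 - <<'E'
from h import *
import json
np.set_printoptions(precision=1,suppress=True)
im=cv2.imread("pics/w1.png")[:,:,::-1];c=cam("wrist",json.load(open("w1.json")));ct=cam("top")
for n,uv,z in [("drawL",(280,149),161.5),("drawR",(372,149),161.5),("blkNL",(293,263),117),("blkNR",(360,265),117),("blkFR",(367,155),117),("plateL",(377,330),78),("plateL2",(388,14),78),("plateR",(527,330),78)]: print(n,onz(c,uv,z))
t=blobs(im,(98,80,50),(120,255,255))[0]; print("tile",t,np.array([onz(c,p,86) for p in t]))
# two views: block near corners, drawer front edge
for n,a,b in [("blk corner L",(293,263),(318,268)),("blk corner R",(360,265),(324,238)),("draw L",(280,149),(270,259)),("draw R",(372,149),(270,228)),("tile nearL",(422,149),(276,211.7)),("tile nearR",(547,146),(280.2,162.4))]: print(n,*tri([(c,a),(ct,b)]))
E
```

```text
drawL [509.6 100.2 161.5]
drawR [562.5  95.4 161.5]
blkNL [504.5  15.4 117. ]
blkNR [555.4   9.2 117. ]
blkFR [565.1  90.4 117. ]
plateL [570.9 -70.3  78. ]
plateL2 [590.7 187.5  78. ]
plateR [709.8 -82.8  78. ]
tile [[421.   3.]
 [564.   3.]
 [564. 147.]
 [421. 147.]] [[612.6 189.9  86. ]
 [713.2 180.7  86. ]
 [722.8  81.2  86. ]
 [611.4  91.3  86. ]]
blk corner L [502.6   8.7  97.6] [np.float64(0.2515504773756964), np.float64(0.2515504773758798)]
blk corner R [559.3  -2.1  86.9] [np.float64(1.2251874406842143), np.float64(1.2251874406840992)]
draw L [510.6  95.9 151.3] [np.float64(4.737921028794255), np.float64(4.737921028794268)]
draw R [567.2  94.3 142.1] [np.float64(2.0310241127339066), np.float64(2.0310241127343005)]
tile nearL [611.7  89.3  85.4] [np.float64(0.7354643961524872), np.float64(0.7354643961525669)]
tile nearR [707.3  82.9  89. ] [np.float64(0.5024820893095984), np.float64(0.5024820893095737)]
```

```bash
python3 -m handwheel '[[0,0.004,0.03,0],[0,0,0.03,0],[0,0,0.028,0],[0.015,0,0,0],[0.015,0,0,0],[0.01,0,0,0],[0.01,0,0,0],[0.01,0,0,0],[0.01,0,0,0],[0.01,0,0,0]]'
python3 -m handwheel '[[0.01,0,0,0],[0.01,0,0,0],[0.01,0,0,0],[0.01,0,0,0],[0.01,0,0,0],[0.01,0,0,0],[0.005,0,0,0],[0,0,0,0]]'
```

```text
time: 3.85
tool_pos: [538.6, 113.2, 143.8]
tcp_rot: [180.0, 0.0, 85.0]
ft_force: [-0.0, -0.9, 0.7]
finger_gap: -0.2
grip_force: 0.5
time: 4.65
tool_pos: [544.0, 178.2, 143.2]
tcp_rot: [180.0, -0.0, 85.0]
ft_force: [0.4, -0.0, -0.5]
finger_gap: -0.1
grip_force: 0.0
```

```bash
python3 -m handwheel '[[0.006,0,0,0],[0.006,0,0,0],[0.004,0,0,0],[0.003,0,0,0],[0,0,0,0]]'
python3 - <<'E'
from h import *
im=r.snapshot("top");cv2.imwrite("pics/t1.png",cv2.resize(im[130:300,90:330],None,fx=3,fy=3,interpolation=2)[:,:,::-1])
E
```

```text
time: 5.15
tool_pos: [545.7, 196.6, 143.3]
tcp_rot: [180.0, -0.0, 85.0]
ft_force: [-0.3, 0.1, 0.4]
finger_gap: 0.0
grip_force: 0.0
```

View pics/t1.png

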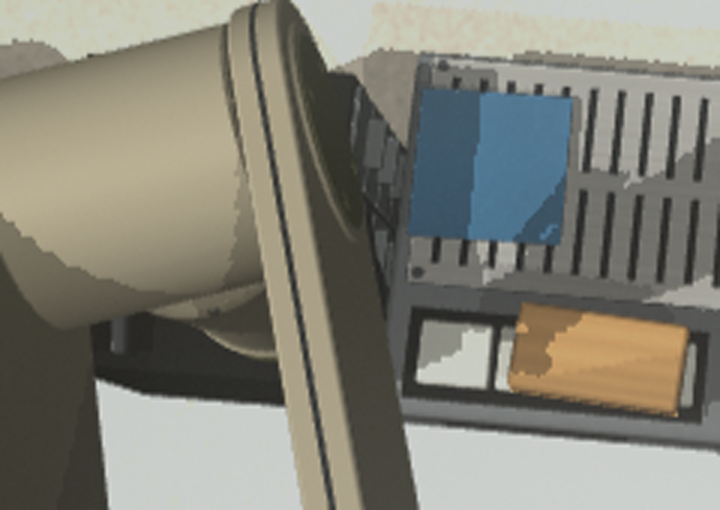

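The crop shows the off key free at crop (455,355) and the block at (600,355); the arm hides the drawer. There is no end-stop force yet, so I keep pushing in small steps.

```bash
python3 -m handwheel '[[0.003,0,0,0],[0.003,0,0,0],[0.002,0,0,0],[0,0,0,0]]'; python3 -m handwheel '[[0.002,0,0,0],[0.002,0,0,0],[0,0,0,0]]'
```

```text
time: 5.6
tool_pos: [546.3, 202.5, 143.4]
tcp_rot: [-180.0, 0.2, 84.9]
ft_force: [-1.0, -9.4, 2.8]
finger_gap: -0.2
grip_force: 4.6
time: 5.9
tool_pos: [546.3, 202.7, 143.3]
tcp_rot: [-179.9, 0.5, 84.8]
ft_force: [-5.5, -27.3, 9.4]
finger_gap: -0.2
grip_force: 13.4
```

The drawer is home: the force rose to 27 N with no more travel. I retreat, open the fingers and look at the block.

```bash
python3 -m handwheel '[[-0.02,0,0,0],[-0.03,0,-0.01,0],[-0.03,0,-0.04,0],[-0.03,0,-0.035,0],[-0.045,0,0,0],[-0.01,0,0,0],[0,0,0,0],[0,0,0,0]]' 0.08 40
python3 - <<'E'
from h import *
import json
s=r.sense();im=r.snapshot("wrist");cv2.imwrite("pics/w2.png",im[:,:,::-1])
json.dump([list(s["tool_pos"]),list(s["tcp_rot"])],open("w2.json","w"));print(s["time"],s["tool_pos"],s["tcp_rot"])
E
```

```text
time: 6.7
tool_pos: [531.9, 44.5, 227.6]
tcp_rot: [-179.9, -0.0, 84.9]
ft_force: [-0.2, 1.0, 0.2]
finger_gap: 80.0
grip_force: 0.0
6.7 [531.92599461  44.51161197 227.6331073 ] [-1.79939253e+02 -3.85506796e-02  8.49371563e+01]
```

View pics/w2.png

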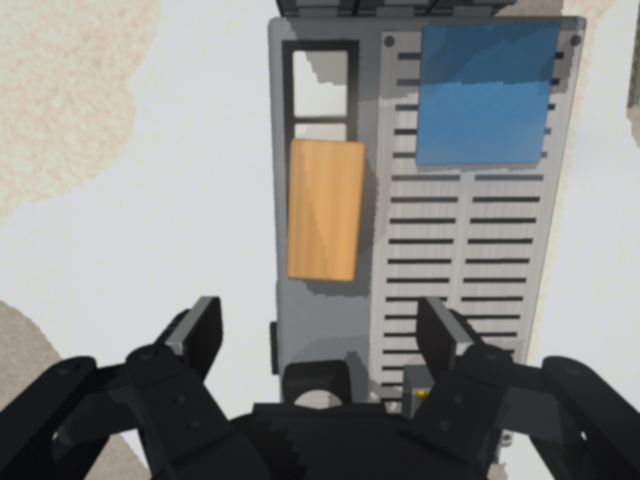

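The drawer front is now flush at the top. The off key is at (293–347, 51–116), a strip of the lowest key shows below it, and the block's corners are near (291,140), (365,143), (355,281), (287,277).

```bash
python3 - <<'E'
from h import *
import json
np.set_printoptions(precision=1,suppress=True)
P=json.load(open("w2.json"));im=cv2.imread("pics/w2.png")[:,:,::-1];c=cam("wrist",P);ct=cam("top")
b=blobs(im,(8,90,100),(20,255,255))[0];print("blk",b)
w=np.array([onz(c,p,117) for p in b]);print(w,"centre",w.mean(0))
th=np.radians(85);X=np.array([np.cos(th),np.sin(th)]);Y=np.array([np.sin(th),-np.cos(th)])
uv=lambda p:(p[:2]@X,p[:2]@Y)
for n,a,q in [("TR",(365,142),(524,305)),("BR",(356,281),(687,325)),("TL",(291,140),(511,386))]: print(n,*tri([(c,a),(ct,(90+q[0]/3,130+q[1]/3))]))
off=np.array([onz(c,p,89) for p in [(293,51),(347,51),(293,116),(347,116)]]);print("off",off.mean(0),uv(off.mean(0)))
lo=[onz(c,p,89) for p in [(295,124),(346,124)]];print("low far edge",lo,[uv(p) for p in lo])
t=[onz(c,p,86) for p in [(416,163),(541,164)]];print("tile near",t,[uv(p) for p in t])
print("tub near",[(onz(c,p,112),uv(onz(c,p,112))) for p in [(404,367),(495,367)]])
pl=[onz(c,p,78) for p in [(384,32),(371,350),(586,20),(528,350)]];print("plate",pl,[uv(p) for p in pl])
print("tcp",P[0],uv(np.array(P[0])),"blk",uv(w.mean(0)))
E
```

```text
blk [[284.8 278.5]
 [290.3 138.5]
 [365.5 141.5]
 [360.  281.5]]
[[502.2  16.6 117. ]
 [517.7 118.3 117. ]
 [569.  111.8 117. ]
 [559.4   9.1 117. ]] centre [537.1  64.  117. ]
TR [574.2 111.1  74.2] [np.float64(0.19925930314837978), np.float64(0.19925930314821788)]
BR [556.6   6.8 109.6] [np.float64(0.38150432584152505), np.float64(0.3815043258413549)]
TL [518.  115.9 103.9] [np.float64(1.8102369927249309), np.float64(1.8102369927248498)]
off [541.5 154.9  89. ] (np.float64(201.4733419069027), np.float64(525.9237075606015))
low far edge [array([520.3, 129. ,  89. ]), array([558.6, 125.6,  89. ])] [(np.float64(173.83494427543124), np.float64(507.06517428791597)), (np.float64(173.78977583266868), np.float64(545.5203154441033))]
tile near [array([611.5,  91.9,  86. ]), array([709.2,  82.5,  86. ])] [(np.float64(144.82950459788776), np.float64(601.200978638222)), (np.float64(143.95459021315997), np.float64(699.3165655292164))]
tub near [(array([592.3, -73.3, 112. ]), (np.float64(-21.387376687481236), np.float64(596.4335246554456))), (array([668.5, -80. , 112. ]), (np.float64(-21.436386958702222), np.float64(672.9148885409272)))]
plate [array([591.6, 187.6,  78. ]), array([569.2, -76.9,  78. ]), array([738.3, 182.4,  78. ]), array([715.8, -89.8,  78. ])] [(np.float64(238.440592736561), np.float64(572.9582014081665)), (np.float64(-26.97225985366895), np.float64(573.7166253905381)), (np.float64(246.02069448634347), np.float64(719.6397381682443)), (np.float64(-27.073153494715108), np.float64(720.8967489940673))]
tcp [531.9259946054444, 44.51161197257534, 227.63310729940812] (np.float64(90.7026369972209), np.float64(526.0224130007568)) blk (np.float64(110.51963750133706), np.float64(529.4777398495017))
```

```bash
python3 - <<'E'
from h import *
im=r.snapshot("scene");cv2.imwrite("pics/s1full.png",im[:,:,::-1]);cv2.imwrite("pics/s1.png",cv2.resize(im[180:330,220:420],None,fx=4,fy=4,interpolation=2)[:,:,::-1])
E
```

```text
(no output)
```

View pics/s1.png

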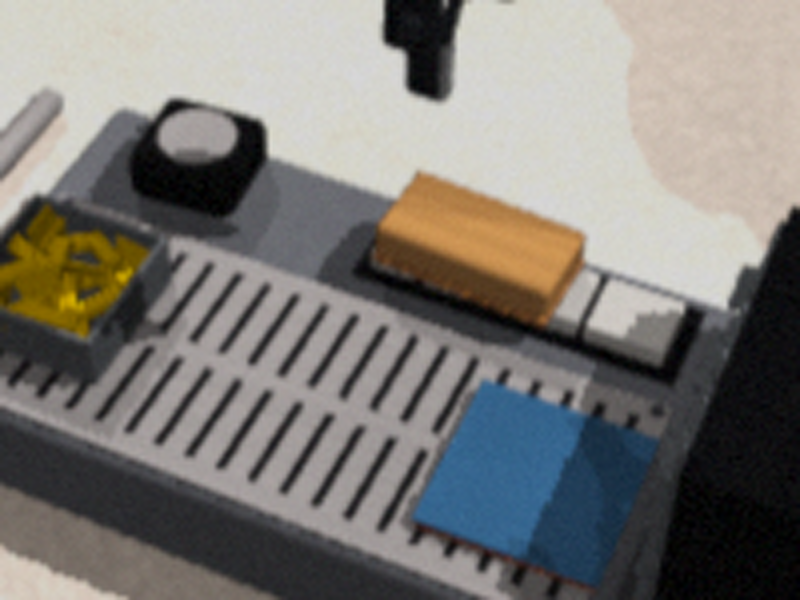

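The scene crop shows the block's top corners at crop px (420,172), (583,238), (548,296), (378,228). The corner hole of the plate is at (657,410), and two free key caps sit beside the block.

```bash
python3 - <<'E'
from h import *
import json
np.set_printoptions(precision=1,suppress=True)
c=cam("wrist",json.load(open("w2.json")));cs=cam("scene")
for n,a,q in [("BL",(287,277),(420,172)),("TL",(291,140),(583,238)),("TR",(365,142),(550,296)),("BR",(355,281),(378,230)),("hole",(390,41),(657,410)),("tile nearL",(416,163),(486,380)),("tile nearR",(541,164),(416,518)),("off corner",(293,51),(686,303))]: print(n,*tri([(c,a),(cs,(220+q[0]/4,180+q[1]/4))]))
E
python3 -m handwheel '[[0.02,0.0035,0.02,2],[0,0,0.04,0],[0,0,0.04,0],[0,0,0.024,0],[0,0,0.01,0],[0,0,0.01,0],[0,0,0,0]]'
```

```text
BL [503.2  14.6 111. ] [np.float64(0.7325871938939543), np.float64(0.7325871938939291)]
TL [517.9 115.7 108.8] [np.float64(1.7469506691941241), np.float64(1.7469506691941064)]
TR [569.3 110.7 112.7] [np.float64(0.8017559237792661), np.float64(0.8017559237792437)]
BR [555.9   8.  112.7] [np.float64(0.04902390145870204), np.float64(0.0490239014587751)]
hole [595.9 180.1  78.5] [np.float64(1.12841610480787), np.float64(1.1284161048078887)]
tile nearL [612.4  90.7  83.3] [np.float64(0.9586529180185204), np.float64(0.958652918018513)]
tile nearR [709.5  83.5  85.2] [np.float64(1.1361757650725288), np.float64(1.1361757650724877)]
off corner [524.5 177.6  87.1] [np.float64(1.3081698317424466), np.float64(1.3081698317423722)]
time: 7.5
tool_pos: [537.2, 63.9, 83.8]
tcp_rot: [-180.0, 0.0, 83.0]
ft_force: [-0.2, 0.3, 0.3]
finger_gap: 79.7
grip_force: 0.0
```

```bash
python3 -m handwheel '[[0,0,0,0],[0,0,0,0],[0,0,0,0],[0,0,0,0],[0,0,0,0],[0,0,0,0]]' 0.045 40
python3 -m handwheel '[[0,0,-0.01,0],[0,0,-0.02,0],[0,0,-0.025,0],[0,0,-0.015,0],[0,0,0,0]]'
```

```text
time: 8.1
tool_pos: [538.3, 63.4, 85.1]
tcp_rot: [179.9, -0.0, 83.0]
ft_force: [2.7, 1.0, 3.7]
finger_gap: 53.3
grip_force: 47.4
time: 8.6
tool_pos: [538.8, 63.4, 157.0]
tcp_rot: [179.8, -0.0, 83.0]
ft_force: [0.0, 1.0, -1.7]
finger_gap: 53.4
grip_force: 47.0
```

```bash
python3 -m handwheel '[[0,0,0,-2],[-0.012,0.029,0,0],[-0.012,0.029,0,0],[-0.012,0.029,0,0],[-0.0124,0.028,0,0],[0,0,0.025,0],[0,0,0.03,0],[0,0,0.015,0],[0,0,0,0]]'; python3 - <<'E'
from h import *
im=r.snapshot("scene");cv2.imwrite("pics/s2.png",cv2.resize(im[180:330,220:420],None,fx=4,fy=4,interpolation=2)[:,:,::-1])
E
```

```text
time: 9.5
tool_pos: [644.3, 5.3, 79.5]
tcp_rot: [-179.5, 0.0, 85.0]
ft_force: [-0.2, 1.1, -1.4]
finger_gap: 53.2
grip_force: 47.0
```

View pics/s2.png

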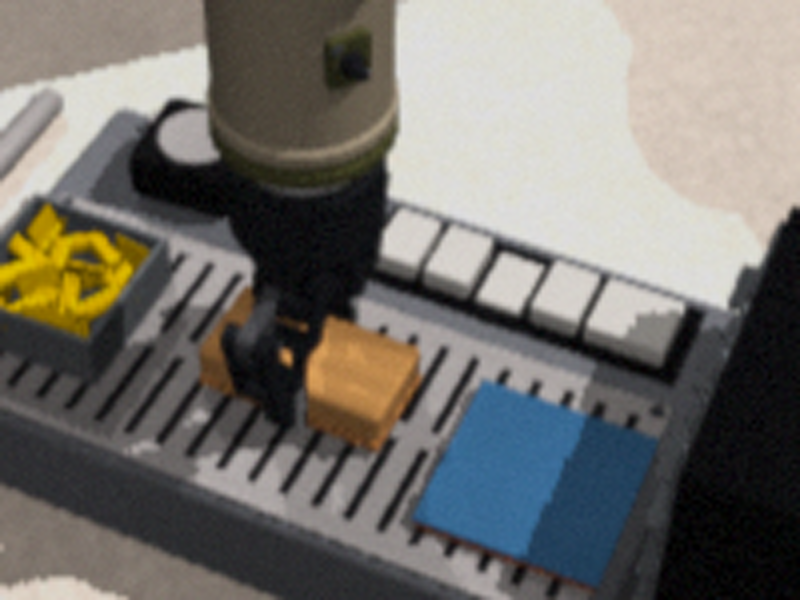

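The block hangs just over the grille between the tub and the tile, with clear space at both ends. The keys are all up except the second speed key at crop (512,280). I lower it by feel.

```bash
python3 -m handwheel '[[0,0,0.002,0],[0,0,0.001,0],[0,0,0,0]]'; python3 -m handwheel '[[0,0,0.001,0],[0,0,0.001,0],[0,0,0,0]]'
```

```text
time: 9.85
tool_pos: [648.6, 5.1, 82.8]
tcp_rot: [179.9, -0.0, 85.0]
ft_force: [-0.6, 0.3, -1.3]
finger_gap: 53.2
grip_force: 47.0
time: 10.15
tool_pos: [647.7, 5.1, 79.3]
tcp_rot: [-180.0, -0.0, 85.0]
ft_force: [-0.2, -0.5, -0.8]
finger_gap: 53.2
grip_force: 47.0
```

```bash
python3 -m handwheel '[[0,0,0.001,0],[0,0,0.001,0],[0,0,0,0]]'; python3 -m handwheel '[[0,0,0.001,0],[0,0,0.001,0],[0,0,0,0]]'
```

```text
time: 10.45
tool_pos: [647.6, 5.1, 77.0]
tcp_rot: [-180.0, 0.0, 85.0]
ft_force: [-1.4, -0.6, -2.2]
finger_gap: 53.5
grip_force: 47.0
time: 10.75
tool_pos: [647.8, 5.1, 75.3]
tcp_rot: [180.0, 0.0, 85.0]
ft_force: [-0.4, 0.0, -1.3]
finger_gap: 53.4
grip_force: 46.9
```

```bash
python3 -m handwheel '[[0,0,0.001,0],[0,0,0,0]]'; python3 -m handwheel '[[0,0,0.001,0],[0,0,0,0]]';  python3 -m handwheel '[[0,0,0.001,0],[0,0,0,0]]'
```

```text
time: 10.95
tool_pos: [648.0, 5.0, 75.3]
tcp_rot: [180.0, 0.0, 85.0]
ft_force: [-3.4, 0.6, 4.6]
finger_gap: 53.3
grip_force: 47.6
time: 11.15
tool_pos: [648.3, 5.0, 75.3]
tcp_rot: [179.9, 0.0, 85.0]
ft_force: [-5.9, -0.3, 10.4]
finger_gap: 53.4
grip_force: 48.3
time: 11.35
tool_pos: [648.5, 5.0, 75.2]
tcp_rot: [179.9, 0.0, 85.0]
ft_force: [-9.1, 0.1, 17.3]
finger_gap: 53.6
grip_force: 49.0
```

In contact. I relax the push, release the block and rise straight up.

```bash
python3 -m handwheel '[[0,0,-0.002,0],[0,0,0,0]]'; python3 -m handwheel '[[0,0,0,0],[0,0,0,0],[0,0,0,0],[0,0,-0.01,0],[0,0,-0.03,0],[0,0,-0.04,0],[0,0,-0.03,0]]' 0.075
python3 -m handwheel '[[0.014,-0.034,-0.02,0],[0.014,-0.034,-0.02,0],[0.014,-0.034,0,0],[0.0,-0.018,0,0],[0,0,0,0],[0,0,0,0]]' 0 20
python3 - <<'E'
from h import *
import json
s=r.sense();im=r.snapshot("wrist");cv2.imwrite("pics/w3.png",im[:,:,::-1])
json.dump([list(s["tool_pos"]),list(s["tcp_rot"])],open("w3.json","w"));print(s["time"],s["tool_pos"],s["tcp_rot"])
E
```

```text
time: 11.55
tool_pos: [648.2, 5.0, 75.3]
tcp_rot: [179.9, 0.0, 85.0]
ft_force: [-2.8, -0.2, 7.0]
finger_gap: 53.2
grip_force: 47.8
time: 12.25
tool_pos: [648.3, 5.0, 187.4]
tcp_rot: [179.9, -0.0, 85.0]
ft_force: [0.6, -0.7, 0.2]
finger_gap: 75.0
grip_force: 0.0
time: 12.85
tool_pos: [532.3, 57.4, 225.2]
tcp_rot: [179.9, -0.0, 85.0]
ft_force: [-0.3, -0.4, 0.0]
finger_gap: -0.0
grip_force: 0.0
12.85 [532.32352688  57.38783609 225.15766076] [ 1.79906750e+02 -1.21075960e-03  8.49683535e+01]
```

View pics/w3.png

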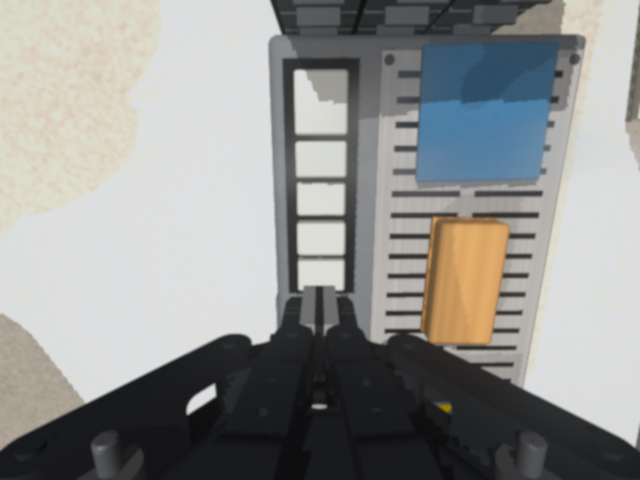

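The block lies on the grille at about (465,280), clear of the tile and the tub. The lowest key is at (295–347, 141–177), and the second key at row 200 is the one that is down.

```bash
python3 - <<'E'
from h import *
import json
np.set_printoptions(precision=1,suppress=True)
P=json.load(open("w3.json"));c=cam("wrist",P);th=np.radians(P[1][2])
X=np.array([np.cos(th),np.sin(th)]);Y=np.array([np.sin(th),-np.cos(th)])
k=np.mean([onz(c,p,89) for p in [(295,141),(347,141),(295,177),(347,177)]],0);d=k[:2]-np.array(P[0][:2])
o=np.mean([onz(c,p,89) for p in [(294,69),(348,69),(296,135),(347,135)]],0);do=o[:2]-np.array(P[0][:2])
print("low",k,"move tool",d@X,d@Y,"off",o,do@X,do@Y)
im=cv2.imread("pics/w3.png")[:,:,::-1]
b=blobs(im,(8,90,100),(20,255,255))[0];print("block",np.array([onz(c,p,106) for p in b]))
E
```

```text
low [538.3 114.3  89. ] move tool 57.23395800317261 0.9504911445447819 off [542.  154.6  89. ] 97.72222576045482 1.0749667612283282
block [[607.  -40.1 106. ]
 [617.1  70.1 106. ]
 [676.9  59.3 106. ]
 [673.5 -52.9 106. ]]
```

```bash
python3 -m handwheel '[[0.029,0.001,0.015,0],[0.028,0,0.03,0],[0,0,0.04,0],[0,0,0.03,0],[0,0,0.013,0],[0,0,0,0],[0,0,0,0]]'
python3 -m handwheel '[[0,0,0.002,0],[0,0,0.0015,0],[0,0,0.0015,0],[0,0,0.0015,0],[0,0,0.0015,0],[0,0,0.0015,0],[0,0,0,0]]'
```

```text
time: 13.6
tool_pos: [539.1, 113.9, 97.5]
tcp_rot: [179.9, -0.0, 84.9]
ft_force: [-0.3, -0.4, 0.3]
finger_gap: 0.0
grip_force: 0.0
time: 14.3
tool_pos: [538.0, 114.2, 86.9]
tcp_rot: [180.0, -0.0, 85.0]
ft_force: [-0.5, -0.5, 2.2]
finger_gap: 0.3
grip_force: 1.1
```

Pressing the key with about 2 N so far; I continue to the stop.

```bash
python3 -m handwheel '[[0,0,0.0015,0],[0,0,0.0015,0],[0,0,0.0015,0],[0,0,0.0015,0],[0,0,0.0015,0],[0,0,0,0]]'; python3 -m handwheel '[[0,0,0.001,0],[0,0,0.001,0],[0,0,0.001,0],[0,0,0,0]]'
```

```text
time: 14.9
tool_pos: [537.7, 114.1, 78.9]
tcp_rot: [-180.0, 0.0, 85.0]
ft_force: [-0.5, 0.8, 0.8]
finger_gap: 0.1
grip_force: 0.7
time: 15.3
tool_pos: [537.9, 114.2, 77.9]
tcp_rot: [-180.0, 0.0, 85.0]
ft_force: [-7.9, -1.0, 15.4]
finger_gap: -0.1
grip_force: 8.0
```

At the stop (77.9 mm, 15 N). I lift off slowly at first, move clear and check.

```bash
python3 -m handwheel '[[0,0,-0.003,0],[0,0,-0.005,0],[0,0,-0.02,0],[0,0,-0.04,0],[0,0,-0.045,0],[-0.03,-0.01,-0.03,0],[-0.04,-0.02,0,0],[0,0,0,0],[0,0,0,0]]'
python3 - <<'E'
from h import *
im=r.snapshot("wrist");a=r.snapshot("scene")
a=cv2.resize(a[180:330,220:420],(800,600),interpolation=2)
cv2.imwrite("pics/f.png",np.hstack([cv2.resize(im[:420,200:620],(400,400)),cv2.resize(a,(400,400))])[:,:,::-1]);print(r.sense()["time"])
E
```

```text
time: 16.2
tool_pos: [501.6, 46.5, 219.3]
tcp_rot: [180.0, -0.0, 84.9]
ft_force: [-0.6, 0.5, 0.6]
finger_gap: 0.2
grip_force: 0.0
16.3
```

View pics/f.png

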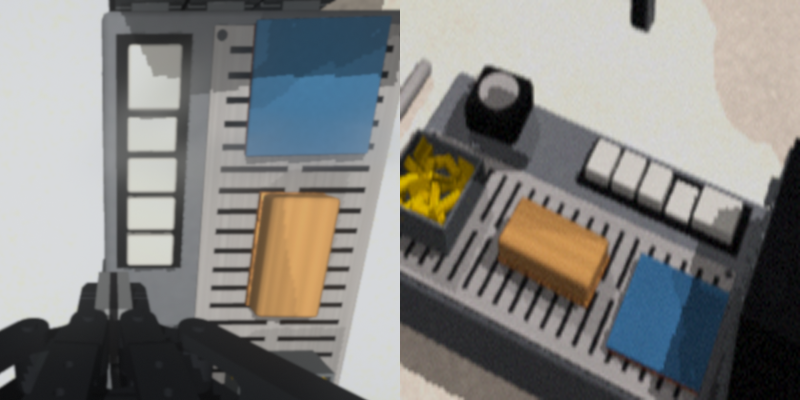

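The lowest key (left view at (152,135)) is down and the other four are up. The block lies flat on the grille, clear of the tile and tub, and the drawer is in. I hand in.

```bash
python3 -c "
from bench import r
print(r.hand_in())"
```

```text
the job is handed in; nothing more can be done
None
```

I handed the job in at about 16 s: the drawer is home against its stop, the block lies flat on the grille between the tile and the tub, and only the lowest-speed key is down, with the off key never pressed.

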